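# Build the heating-block stack for a round-bottom flask

## Robot

A 6-joint arm with a two-finger parallel gripper is mounted at the origin on the work surface. World frame = base frame: x ahead of the robot, y to its left, z up, the work surface at z = 0. Lengths are in m, angles in rad, forces in N, time in s.
With the tool pointing down it reaches from about 0.4 to 0.825 m from the base axis. Payload 7 kg.
Tool frame: the origin (TCP) lies between the finger pads; the fingertips stand 25 mm ahead of it and the grasp point (between the pads) lies 6 mm ahead of it (arm.tip_extent is the z of the fingertips in the tool frame, in m); z points along the fingers, x is the direction in which the jaws open and shut, and the axes are right-handed (so a half turn about z gives the same grasp; the last joint's range is limited). The gripper opens to 88 mm and grips with 3 to 60 N. Pads are 19 mm wide; open, the fingers measure 130 mm over their backs; the gripper's body (78 mm by 193 mm) begins 47 mm behind the grasp point.
Start: joints at [-0.986, 0.359, 0.012, 0, -1.224, -0.288], TCP at [0.197, -0.645, 0.252] pointing down, gripper open.
Joint ranges: [-3.07, 3.07], [-1.43, 2.12], [-1.02, 1.25], [-3.03, 1.67], [-3.05, -0], [-3.03, 3.03]. Speed limits (rad/s): [2.39, 2.39, 3.01, 3.14, 3.14, 3.14].

## Interface

Orientations are given as [roll, pitch, yaw] about the fixed x, y, z axes, in that order (R = Rz(yaw) Ry(pitch) Rx(roll)).
In Python, from station import monitor, grab_frame, job_done, arm gives the robot as it stands.
- The arm moves only by the shell command python3 -m jog 'ROWS' [FORCE]. ROWS is JSON, a list that holds one entry, the list of rows, each a list of 7 numbers: the shift along the world's x, y, z in m, then the turn, a rotation vector about the world's x, y, z in rad, then the opening, from 0 (shut) to 1 (fully open). In form: [[[dx, dy, dz, ax, ay, az, claw], ...]]. A call has 1 to 20 rows; each row shifts and turns the commanded pose from where the row before left it; what a row does not reach is not made up. A row lasts 1/8 s, in which the tool goes at most 62.5 mm and 10.7 degrees, less where a joint would pass 70% of its speed; a pose out of reach is approached as far as the arm can. A call is refused whole if a number of a shift passes 0.0625 or a number of a turn 0.188, either way. A call with a gripper value outside its range is refused whole. The fingers move at their own pace and stop on an object; FORCE is the grip in N (left out, the last holds). Time passes only in rows, so rows that do not move let the fingers close. It gives the time, the measured TCP pose, the force and the opening at its end, in the units of the state.
- monitor.get_state(): the state, without advancing time (a new reading comes with each control period).
- grab_frame(name): name is "scene" or "top" or "wrist"; returns a dict with "pixels" (480x640x3 uint8, red, green, blue), "K" (3x3 intrinsics, pixels), "view" (4x4, takes a point from world to camera coordinates); the wrist camera has in their place "hand_eye" (4x4, takes a point from camera to tool coordinates, whose origin is the TCP and whose axes are the tool frame's). Camera axes: x right, y down, z forward; pixel columns grow to the right and rows downward; lengths in m; the calibration is good to about 2 mm. A picture is of the moment at which its call begins: read the wrist's pose just before it. There is no depth.
- job_done(): hands the job in, once; it reports no verdict.
The state is a dict: "t": time; "q": joint angles; "qd": joint speeds; "joint_efforts": joint torques, N m; "eef_pos": TCP position; "ee_rot": TCP orientation; "force": force on the tool from outside, world axes, zero at the start; "moment": the same for the moment, N m; "width": finger opening in m.
Only numpy, scipy, OpenCV 4.12 (cv2) and the standard library are available. Lean on these libraries where they do the work, as an engineer would, in place of code of your own. Each camera call takes 0.05 s, during which the arm holds its last target.

## Task

Get the larger round-bottom flask ready to be charged on the stirrer hotplate, building up from the bottom: set the heating block in the middle of the hotplate's top plate, seat in it the insert whose well fits this flask, stand the flask upright in the insert, and last put the powder funnel in the flask's neck. Lower the flask into place rather than letting it drop. Leave the smaller flask, the other insert and the two sample vials standing where they are.

Things in the scene. Friction and masses are not known exactly. Their poses are not given: they have to be found in the camera images.
- hotplate: White stirrer hotplate, fixed on the bench at the left or right. Its square white top plate, 160 x 160 mm, is the highest part, upper face 85 mm above the bench. Origin: on the bench straight below the top plate's centre. The casing, 170 mm wide and 62 mm high, reaches 175 mm towards -x (knobs 16 mm more) and 85 mm towards +x. z up.
- block: Heating block: rectangular bare aluminium block, 84 mm along its x, 62 mm along its y, 42 mm high, 0.3 to 0.6 kg, flat on the bench; grasp it across y. In the middle of its top is a round bore 49 mm in diameter, 30 mm deep, with a 2.5 mm chamfer. Origin: centre of its underside, z up.
- insert_wide: Aluminium insert with the wide well, 50 mm high: collar 62 mm wide, 24 mm high, on a 45 mm stem 26 mm long (foot tapers to 34 mm). Well in the top 46 mm wide, 24 mm deep: fits the larger flask. Stands on its stem. Origin: centre of its underside, z up; 16 mm above the block's origin when the collar rests on the block. The larger flask's lowest point sits 35 mm above this origin.
- insert_narrow: The other aluminium insert: same outside as the wide-well one, but the well in its top is only 30 mm wide, for the smaller flask. Not needed; leave it where it stands. Origin: centre of its underside, z up.
- flask_large: Larger round-bottom flask, clear glass, 95 mm high, 0.055 kg: bulb 51 mm wide, straight open neck 28 mm outside, 23 mm inside, free from 47 mm up to the mouth at 95 mm. Starts upright in a fixed cork ring (76 mm wide, 36 mm high), lowest point 31 mm above the bench. Origin: lowest point of the bulb; z along the neck to the mouth.
- flask_small: Smaller round-bottom flask, clear glass: bulb 40 mm wide, neck 24 mm wide, 78 mm high, upright in another fixed cork ring of the same size. Not needed; leave it there. Origin: lowest point of the bulb; z along the neck.
- funnel: White powder funnel, 62 mm high, 0.03 kg: stem 26 mm long, 16 to 19 mm wide; cone up to 48 mm height; then an upright round collar 60 mm wide. Starts upright, stem in the hole of a third fixed cork ring (same size), origin about 4 mm above the bench. Origin: centre of the stem's lower end, z up. Seated, the cone rests on the flask's rim, origin 67 mm above the flask's.
- vial_a: One of two capped sample vials, clear glass with a black cap, 25 mm wide and 56 mm high, standing on the bench among the other things. Leave it standing. Origin: centre of its underside.
- vial_b: The other capped sample vial, the same as the first. Leave it standing. Origin: centre of its underside.
Not all that is in view belongs to the job. What is shaped like the insert_wide but red is not meant.

How it is judged:
On the way, in this order (a step that is already met when the one before it is completed fails the run):
1. the heating block stands free in the middle of the top plate (horizontal distance between block and hotplate below 0.015 m and z of block in the frame of hotplate between 0.081 and 0.089 m and angle between block's own z axis and vertical below 0.06 rad and contact force between the fingers and block below 0.05 N and linear speed of block below 0.02 m/s), for 0.2 s.
2. the wide-well insert is seated in the heating block and released (horizontal distance between block and hotplate below 0.015 m and z of block in the frame of hotplate between 0.081 and 0.089 m and angle between block's own z axis and vertical below 0.06 rad and horizontal distance between insert_wide and block below 0.006 m and z of insert_wide in the frame of block between 0.012 and 0.02 m and angle between insert_wide's own z axis and vertical below 0.09 rad and contact force between the fingers and insert_wide below 0.05 N and linear speed of insert_wide below 0.02 m/s), for 0.2 s.
3. the larger flask stands upright in the insert and is released (horizontal distance between block and hotplate below 0.015 m and z of block in the frame of hotplate between 0.081 and 0.089 m and angle between block's own z axis and vertical below 0.06 rad and horizontal distance between insert_wide and block below 0.006 m and z of insert_wide in the frame of block between 0.012 and 0.02 m and angle between insert_wide's own z axis and vertical below 0.09 rad and horizontal distance between flask_large and insert_wide below 0.009 m and z of flask_large in the frame of insert_wide between 0.03 and 0.041 m and angle between flask_large's own z axis and vertical below 0.16 rad and contact force between the fingers and flask_large below 0.05 N and linear speed of flask_large below 0.02 m/s), for 0.2 s.
4. the funnel stands in the flask's neck and is released (horizontal distance between flask_large and insert_wide below 0.009 m and z of flask_large in the frame of insert_wide between 0.03 and 0.041 m and angle between flask_large's own z axis and vertical below 0.16 rad and horizontal distance between funnel and flask_large below 0.012 m and z of funnel in the frame of flask_large between 0.058 and 0.074 m and angle between funnel's own z axis and vertical below 0.21 rad and contact force between the fingers and funnel below 0.05 N and linear speed of funnel below 0.02 m/s), for 0.2 s.
At the end, for the whole second after the job is handed in: Block flat on the top plate, within 15 mm of its centre; wide-well insert fully seated in it (4 mm); larger flask down in the well (5 mm high or low, 9 mm aside, within 9 degrees of upright); funnel stem in its neck, cone on the rim (8 mm, 12 degrees); all released and at rest (all of step 2 and all of step 4 and contact force between the fingers and block below 0.05 N and linear speed of each of block, flask_large below 0.02 m/s and contact force between the fingers and flask_large below 0.05 N); the robot touches nothing.
It fails at once if the larger flask is dropped (falls free for more than about 10 mm) (linear speed of flask_large above 0.45 m/s and contact force between the fingers and flask_large below 0.02 N).
It fails at once if the smaller flask is shifted by more than 20 mm or tipped by more than 25 degrees (distance of flask_small from where it was at the start of the episode above 0.02 m or angle between flask_small's own z axis and vertical above 0.44 rad).
It fails at once if the narrow-well insert is shifted by more than 20 mm or tipped over (distance of insert_narrow from where it was at the start of the episode above 0.02 m or angle between insert_narrow's own z axis and vertical above 0.5 rad).
It fails at once if a sample vial is shifted by more than 30 mm or tipped over (distance of any of vial_a, vial_b from where it was at the start of the episode above 0.03 m or angle between any of vial_a, vial_b's own z axis and vertical above 0.5 rad).
It also fails if it takes over 115 s, if anything falls off the work surface, if the arm or the gripper's body presses on something with over 40 N, if the wrist force passes 120 N, or if a joint passes its speed limit or range.

## Working session

There is one attempt and no reset: what is moved stays moved. The work goes in short steps, Python scripts to look and compute and a shell command to move; the robot and the scene stay as the last step left them, time stands still between calls to the robot, and variables do not carry over. Pictures are saved under pics/ and viewed, and the job is handed in when it is done.

```bash
ls; mkdir -p pics
cat > h.py <<'E'
import numpy as np, cv2
from station import monitor, grab_frame, job_done, arm
def save(n,im): cv2.imwrite('pics/'+n, cv2.cvtColor(im,cv2.COLOR_RGB2BGR))
def ray(f,u,v):
    V=np.array(f['view']);K=np.array(f['K']);R=V[:3,:3];c=-R.T@V[:3,3]
    d=R.T@(np.linalg.inv(K)@[u,v,1]);return c,d
def onz(f,u,v,z):
    c,d=ray(f,u,v);return c+d*(z-c[2])/d[2]
def proj(f,p):
    V=np.array(f['view']);q=np.array(f['K'])@(V[:3,:3]@np.array(p)+V[:3,3]);return q[:2]/q[2]
E
python3 - <<'E'
from h import *
import pickle
s=monitor.get_state();print(s)
for n in ('scene','top'):
    f=grab_frame(n);save(n+'0.png',f['pixels']);pickle.dump(f,open(n+'.pkl','wb'))
    V=np.array(f['view']);print(n,f['K'],-V[:3,:3].T@V[:3,3])
print(arm.tip_extent)
E
```

```text
pics
{'t': 0.0, 'q': array([-9.85923781e-01,  3.59383467e-01,  1.10695787e-02, -3.36254393e-04,
       -1.22413114e+00, -2.88126135e-01]), 'qd': array([ 0.00113439,  0.00093616, -0.00045398,  0.00028946,  0.00103935,
        0.00038559]), 'joint_efforts': array([ 1.10818610e-04, -5.82724214e+01,  2.93062305e+01,  6.99745148e+00,
        7.05741797e-03, -1.54878280e-04]), 'eef_pos': array([ 0.19723298, -0.64506824,  0.25063205]), 'ee_rot': array([-3.14142719e+00, -1.67056436e-03,  1.86742809e+00]), 'force': array([-0.95633407,  0.11512156,  0.21463682]), 'moment': array([-0.01457507,  0.00995436,  0.00916048]), 'width': 0.08766839997283792}
scene [[490.67648488   0.         319.4026793 ]
 [  0.         490.67648488 246.64074717]
 [  0.           0.           1.        ]] [1.20724082 0.52277365 0.66682872]
top [[605.12880904   0.         314.43365689]
 [  0.         605.12880904 247.29782332]
 [  0.           0.           1.        ]] [ 0.38359488 -0.07343502  1.63181025]
0.025
```

View pics/scene0.png

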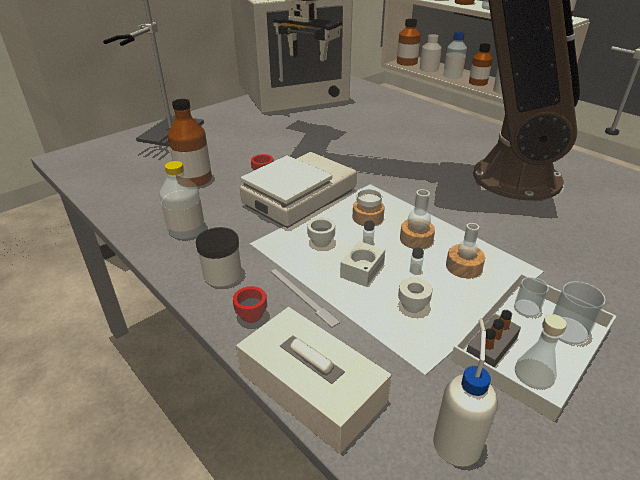

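View pics/top0.png

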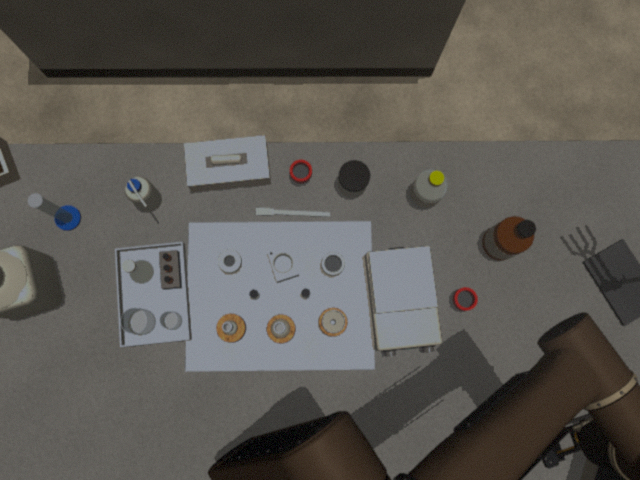

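The top view has +x up and +y to the left. The hotplate is at (403,298), the block at (284,264), and the inserts at (230,261) and (332,264). The three cork rings are at (231,328), (281,328) and (333,321), and the vials at (254,294) and (305,294). I'll enlarge this area.

Run:
```python
from h import *
import pickle
t=pickle.load(open('top.pkl','rb'));s=pickle.load(open('scene.pkl','rb'))
c=cv2.resize(t['pixels'][220:380,180:450],None,fx=2.95,fy=2.95,interpolation=cv2.INTER_CUBIC);save('t1.png',c)
c=cv2.resize(s['pixels'][140:320,230:500],None,fx=2.95,fy=2.95,interpolation=cv2.INTER_CUBIC);save('s1.png',c)
```

```text
(no output)
```

View pics/t1.png

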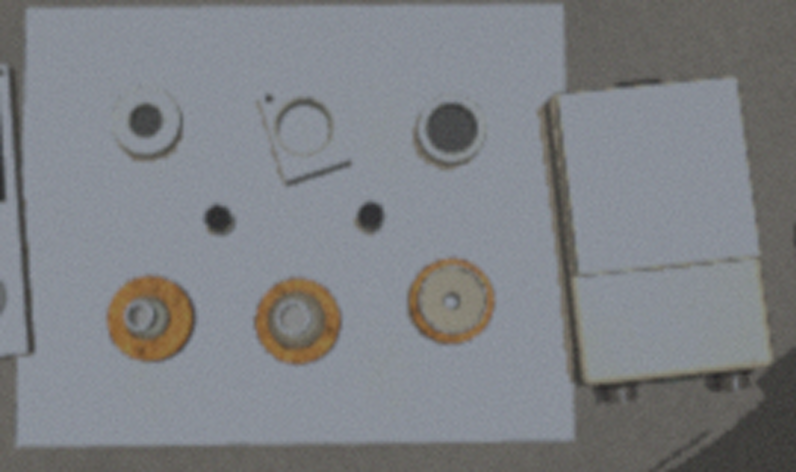

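View pics/s1.png

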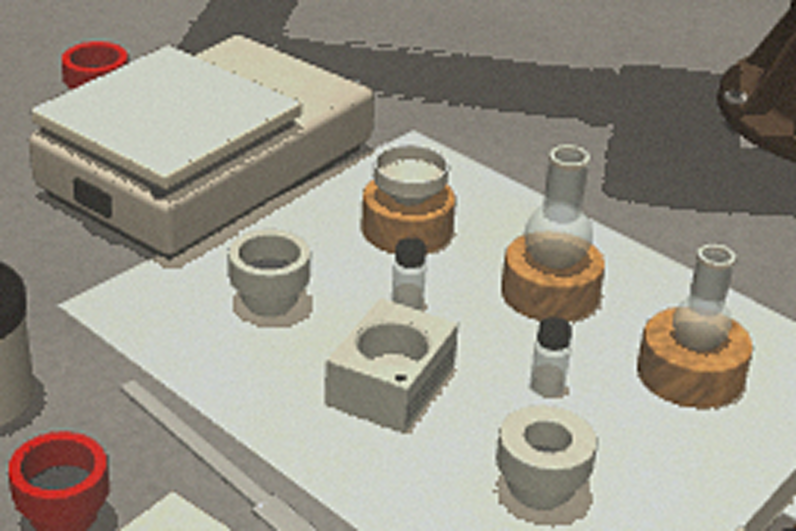

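Candidates in the top view:
- **Inserts:** wide well at (332,264), narrow well at (230,261), and red lookalikes at (301,171) and (465,299).
- **Flasks:** larger at (281,328), smaller at (231,328).
- **Funnel:** (333,321).
- **Block:** (284,264).

I'll take the wide dark well at (332,264) as insert_wide. Next I'll measure.

Run:
```python
from h import *
import pickle
t=pickle.load(open('top.pkl','rb'));s=pickle.load(open('scene.pkl','rb'))
def T(x,y): return 180+(x+.5)/2.95-.5, 220+(y+.5)/2.95-.5
def S(x,y): return 230+(x+.5)/2.95-.5, 140+(y+.5)/2.95-.5
for n,c,z in [('bore',(304,127),.042),('b1',(258,100),.042),('b2',(288,184),.042),('b3',(350,162),.042),
 ('wide',(452,127),.05),('narrow',(147,120),.05),('va',(219,219),.056),('vb',(371,217),.056),
 ('flaskL',(294,316),.126),('ringL',(298,321),.036),('flaskS',(146,316),.109),('funnelring',(451,301),.036),('funnel',(451,300),.066),
 ('hp1',(556,96),.085),('hp2',(737,79),.085),('hp3',(761,259),.085),('hp4',(577,276),.085)]:
    print(n,onz(t,*T(*c),z).round(4))
for n,c,z in [('bore',(394,344),.042),('b1',(327,362),.042),('b2',(408,398),.042),('b3',(458,326),.042),('b4',(383,303),.042),
 ('wide',(270,250),.05),('flaskL',(570,155),.126),('funnel',(411,157),.066),
 ('hp1',(34,111),.085),('hp2',(168,46),.085),('hp3',(300,105),.085),('hp4',(165,180),.085)]:
    print('S',n,onz(s,*S(*c),z).round(4))
```

```text
bore [ 0.6024 -0.01    0.042 ]
b1 [0.6273 0.0313 0.042 ]
b2 [0.5511 0.0044 0.042 ]
b3 [ 0.5704 -0.0511  0.042 ]
wide [ 0.6    -0.1427  0.05  ]
narrow [0.6089 0.1298 0.05  ]
va [0.5192 0.0646 0.056 ]
vb [ 0.5197 -0.0696  0.056 ]
flaskL [ 0.4314 -0.0046  0.126 ]
ringL [ 0.4298 -0.0041  0.036 ]
flaskS [0.4333 0.1211 0.109 ]
funnelring [ 0.446  -0.1399  0.036 ]
funnel [ 0.4457 -0.1387  0.066 ]
hp1 [ 0.6218 -0.2329  0.085 ]
hp2 [ 0.6355 -0.3928  0.085 ]
hp3 [ 0.4774 -0.407   0.085 ]
hp4 [ 0.4644 -0.2471  0.085 ]
S bore [ 0.6059 -0.0079  0.042 ]
S b1 [ 0.6545 -0.0251  0.042 ]
S b2 [0.6413 0.0388 0.042 ]
S b3 [0.5573 0.0084 0.042 ]
S b4 [ 0.5768 -0.0467  0.042 ]
S wide [ 0.5993 -0.1438  0.05  ]
S flaskL [ 0.4305 -0.0047  0.126 ]
S funnel [ 0.4414 -0.1479  0.066 ]
S hp1 [ 0.6407 -0.3869  0.085 ]
S hp2 [ 0.4844 -0.4042  0.085 ]
S hp3 [ 0.4721 -0.2463  0.085 ]
S hp4 [ 0.6292 -0.23    0.085 ]
```

Both views agree to about 5 mm. The block is at about (0.604,-0.009) with yaw about 19°, and the hotplate is at about (0.552,-0.319). I'll move over the block for a wrist view.

```bash
python3 -m jog '[[[0.025,0.04,0,0,0,0,1],[0.025,0.04,0,0,0,0,1],[0.025,0.04,0,0,0,0,1],[0.025,0.04,0,0,0,0,1],[0.025,0.04,0,0,0,0,1],[0.025,0.04,0,0,0,0,1],[0.025,0.04,0,0,0,0,1],[0.025,0.04,0,0,0,0,1],[0.025,0.04,0,0,0,0,1],[0.025,0.04,0,0,0,0,1],[0.025,0.04,0,0,0,0,1],[0.025,0.04,0,0,0,0,1],[0.025,0.04,0,0,0,0,1],[0.025,0.04,0,0,0,0,1],[0.025,0.04,0,0,0,0,1],[0.025,0.035,0,0,0,0.03,1],[0,0,0,0,0,0,1]]]'
cat >> h.py <<'E'
from scipy.spatial.transform import Rotation as Rn
def wrist():
    s=monitor.get_state();f=dict(grab_frame('wrist'))
    M=np.eye(4);M[:3,:3]=Rn.from_euler('xyz',s['ee_rot']).as_matrix();M[:3,3]=s['eef_pos']
    f['view']=np.linalg.inv(M@np.array(f['hand_eye']));f['s']=s;return f
E
python3 - <<'E'
from h import *
import pickle
f=wrist();save('w1.png',f['pixels']);pickle.dump(f,open('w1.pkl','wb'));print(f['s']['eef_pos'],f['s']['ee_rot'],f['s']['t'],f['hand_eye'],f['K'])
E
```

```text
t: 2.22
eef_pos: [0.5984, -0.0082, 0.2504]
ee_rot: [-3.14, -0.0, 1.9]
force: [-0.7, -0.3, -0.4]
width: 0.0876
[ 0.59841967 -0.00822226  0.25044842] [-3.14029157e+00 -1.94149594e-04  1.90043671e+00] 2.225 [[ 9.99999988e-01  1.41849733e-04 -5.94679451e-05  4.10351083e-04]
 [-1.22998991e-04  9.69634484e-01  2.44558687e-01 -6.69695808e-02]
 [ 9.23527547e-05 -2.44558677e-01  9.69634490e-01 -1.32922197e-01]
 [ 0.00000000e+00  0.00000000e+00  0.00000000e+00  1.00000000e+00]] [[334.92237719   0.         317.86193206]
 [  0.         334.92237719 234.88010543]
 [  0.           0.           1.        ]]
```

View pics/w1.png

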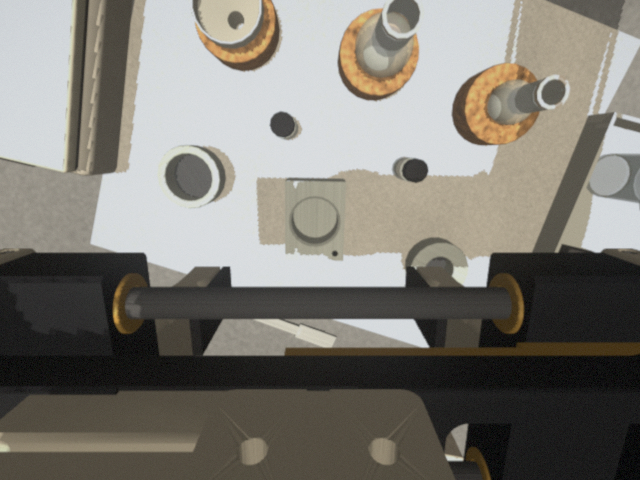

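Run:
```python
from h import *
import pickle
f=pickle.load(open('w1.pkl','rb'))
c=cv2.resize(f['pixels'][160:280,140:360],None,fx=3.6,fy=3.6,interpolation=cv2.INTER_CUBIC);save('w1c.png',c)
for n,u,v,z in [('bore',316,216,.042),('c1',286,179,.042),('c2',346,180,.042),('c3',344,259,.042),('c4',286,253,.042),('wide',190,174,.05)]:
    print(n,onz(f,u,v,z).round(4))
print(proj(f,[.604,-.009,.042]))
```

```text
bore [ 0.5977 -0.0101  0.042 ]
c1 [ 0.5715 -0.0509  0.042 ]
c2 [0.5529 0.0067 0.042 ]
c3 [0.6322 0.0334 0.042 ]
c4 [ 0.6459 -0.0274  0.042 ]
wide [ 0.5966 -0.1411  0.05  ]
[315.00864537 221.99950888]
```

View pics/w1c.png

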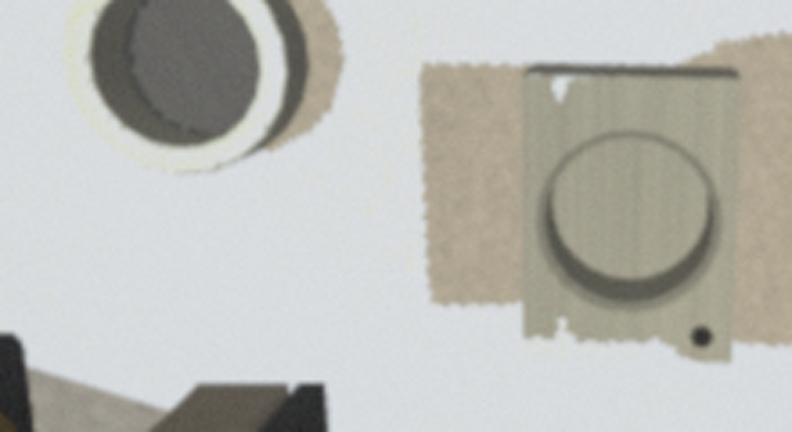

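Run:
```python
from h import *
import pickle
f=pickle.load(open('w1.pkl','rb'))
P=lambda x,y:(140+(x+.5)/3.6-.5,160+(y+.5)/3.6-.5)
for n,c in [('bore',(631,217)),('tl',(525,76)),('tr',(738,76)),('br',(731,361)),('l2',(523,338))]:
    print(n,onz(f,*P(*c),.042).round(4))
```

```text
bore [ 0.6019 -0.0098  0.042 ]
tl [ 0.5734 -0.0509  0.042 ]
tr [0.554  0.0056 0.042 ]
br [0.6337 0.0324 0.042 ]
l2 [ 0.6469 -0.0283  0.042 ]
```

Block centre is about (0.603,-0.0095), its top corner spacing measures 60 x 84 mm, and the yaw matches the tool. Now I'll descend and grasp.

```bash
python3 -m jog '[[[0.0045,-0.0013,-0.03,0,0,0,1],[0,0,-0.04,0,0,0,1],[0,0,-0.04,0,0,0,1],[0,0,-0.04,0,0,0,1],[0,0,-0.03,0,0,0,1],[0,0,-0.02,0,0,0,1],[0,0,-0.018,0,0,0,1],[0,0,0,0,0,0,1],[0,0,0,0,0,0,0.5],[0,0,0,0,0,0,0],[0,0,0,0,0,0,0],[0,0,0,0,0,0,0],[0,0,0,0,0,0,0]]]' 40
```

```text
t: 3.9
eef_pos: [0.6021, -0.0115, 0.0343]
ee_rot: [3.141, -0.0, 1.898]
force: [-2.8, 1.3, 6.7]
width: 0.0617
```

```bash
python3 -m jog '[[[0,0,0.02,0,0,0,0],[0,0,0.04,0,0,0,0],[0,0,0.05,0,0,0,0],[0,0,0.05,0,0,0,0],[0,0,0.03,0,0,0,0],[-0.004,-0.025,0,0,0,0,0],[-0.005,-0.031,0,0,0,0,0],[-0.006,-0.031,0,0,0,0,0],[-0.006,-0.031,0,0,0,0,0],[-0.006,-0.031,0,0,0,0,0],[-0.006,-0.031,0,0,0,0,0],[-0.006,-0.031,0,0,0,0,0],[-0.006,-0.031,0,0,0,0,0],[-0.003,-0.031,0,0,0,0,0],[-0.003,-0.03,0,0,0,0,0],[0,0,0,0,0,0,0],[0,0,0,0,0,0,0]]]'
python3 - <<'E'
from h import *
import pickle
f=wrist();save('w2.png',f['pixels']);pickle.dump(f,open('w2.pkl','wb'));print(f['s']['eef_pos'],f['s']['ee_rot'],f['s']['width'],f['s']['force'])
f=grab_frame('scene');save('s2.png',f['pixels'])
E
```

```text
t: 6.02
eef_pos: [0.5502, -0.3144, 0.2225]
ee_rot: [-3.14, -0.002, 1.897]
force: [0.1, -0.2, -4.6]
width: 0.0619
[ 0.55023555 -0.31441557  0.22248365] [-3.14025625e+00 -1.50696240e-03  1.89689125e+00] 0.06189184487131561 [ 0.05820836 -0.22214275 -4.58004795]
```

View pics/w2.png

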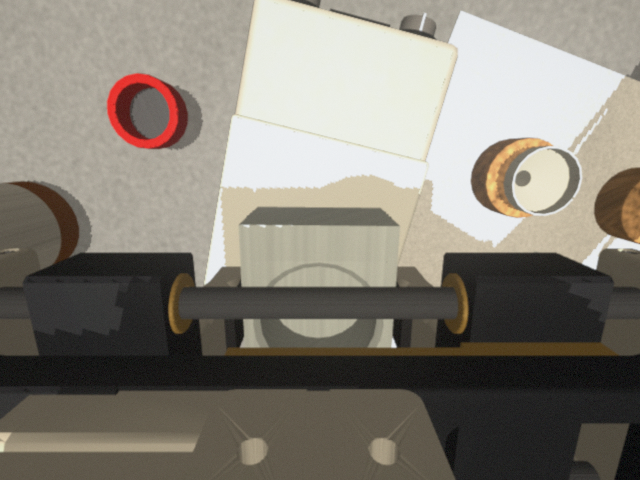

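View pics/s2.png

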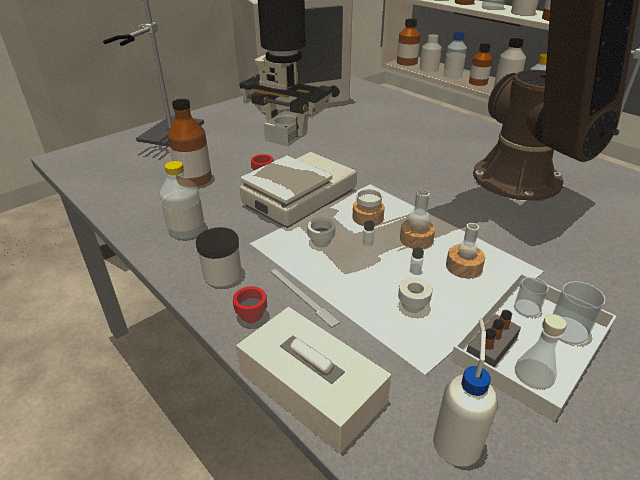

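The block is held level. The top plate's rear corners appear at (233,114) and (428,162).

Run:
```python
from h import *
import pickle
f=pickle.load(open('w2.pkl','rb'))
a=onz(f,233,114.5,.085);b=onz(f,427.5,162,.085);print(a,b,np.linalg.norm(a-b))
d=(b-a)/np.linalg.norm(b-a);n=np.array([-d[1],d[0],0]);n*=-1 if n[0]<0 else 1
print(d,n,(a+b)/2+.08*n)
t=pickle.load(open('top.pkl','rb'))
```

```text
[ 0.48201464 -0.40526989  0.085     ] [ 0.46708933 -0.25048956  0.085     ] 0.15549828322776627
[-0.09598374  0.9953829   0.        ] [ 0.9953829   0.09598374 -0.        ] [ 0.55418262 -0.32020102  0.085     ]
```

```bash
python3 -m jog '[[[0.002,-0.0065,-0.03,0,0,0,0],[0,0,-0.035,0,0,0,0],[0,0,-0.02,0,0,0,0],[0,0,-0.01,0,0,0,0],[0,0,-0.003,0,0,0,0],[0,0,0,0,0,0,0],[0,0,0,0,0,0,0]]]'
```

```text
t: 7.0
eef_pos: [0.5534, -0.3214, 0.1266]
ee_rot: [3.14, 0.001, 1.898]
force: [-0.7, -0.7, -4.8]
width: 0.0623
```

```bash
python3 -m jog '[[[0,0,-0.002,0,0,0,0],[0,0,-0.002,0,0,0,0],[0,0,-0.0015,0,0,0,0],[0,0,0,0,0,0,0]]]'; python3 -m jog '[[[0,0,-0.001,0,0,0,0],[0,0,0,0,0,0,0]]]'
```

```text
t: 7.5
eef_pos: [0.5527, -0.3213, 0.1198]
ee_rot: [-3.141, -0.0, 1.898]
force: [-0.1, -0.7, -4.6]
width: 0.0618
t: 7.75
eef_pos: [0.553, -0.3213, 0.1194]
ee_rot: [3.141, 0.0, 1.898]
force: [-0.9, 0.1, -1.9]
width: 0.0619
```

```bash
python3 -m jog '[[[0,0,-0.0005,0,0,0,0],[0,0,0,0,0,0,0.8],[0,0,0,0,0,0,1],[0,0,0,0,0,0,1],[0,0,0,0,0,0,1],[0,0,0.02,0,0,0,1],[0,0,0.05,0,0,0,1],[0,0,0.05,0,0,0,1],[0,0,0.02,0,0,0,1],[0,0,0,0,0,0,1],[0,0,0,0,0,0,1]]]'
python3 - <<'E'
from h import *
import pickle
f=wrist();save('w3.png',f['pixels']);pickle.dump(f,open('w3.pkl','wb'));print(f['s']['eef_pos'],f['s']['ee_rot'],f['s']['width'],f['s']['force'])
E
```

```text
t: 9.12
eef_pos: [0.5524, -0.321, 0.2575]
ee_rot: [-3.141, -0.001, 1.897]
force: [0.3, 0.4, -1.0]
width: 0.0877
[ 0.55241419 -0.3209961   0.25747121] [-3.14066338e+00 -1.09971516e-03  1.89742596e+00] 0.08773932594989968 [ 0.30837071  0.35266397 -1.01703458]
```

View pics/w3.png

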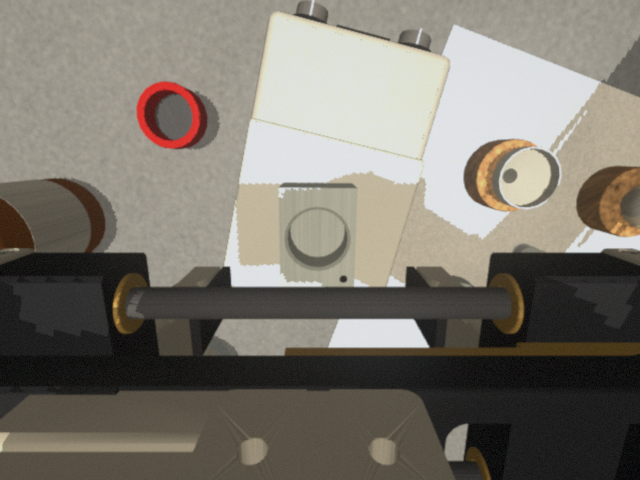

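Run:
```python
from h import *
import pickle
f=pickle.load(open('w3.pkl','rb'))
c=cv2.resize(f['pixels'][100:290,210:440],None,fx=3.1,fy=3.1,interpolation=cv2.INTER_CUBIC);save('w3c.png',c)
```

```text
(no output)
```

View pics/w3c.png

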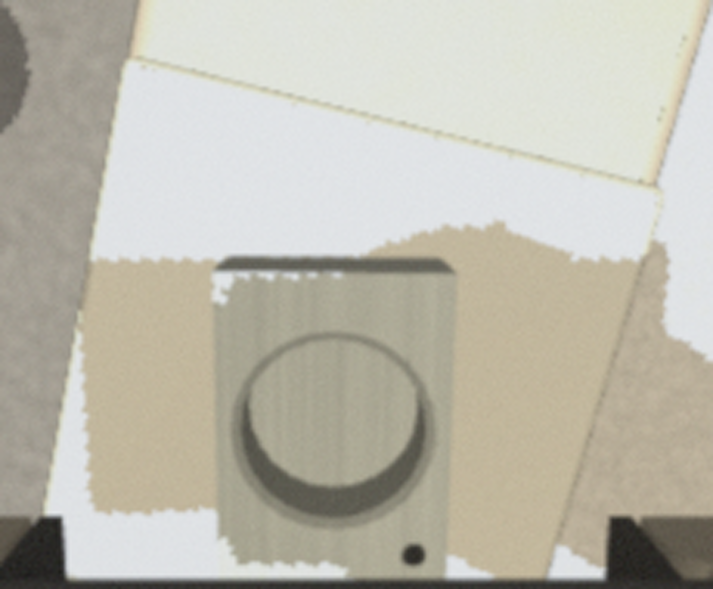

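Run:
```python
from h import *
import pickle
f=pickle.load(open('w3.pkl','rb'))
P=lambda x,y:(210+(x+.5)/3.1-.5,100+(y+.5)/3.1-.5)
print('bore',onz(f,*P(334,428),.127),[np.linalg.norm(onz(f,*P(*a),.127)-onz(f,*P(*b),.127)) for a,b in [((233,428),(435,428)),((334,331),(334,526))]])
a=onz(f,*P(127,60),.085);b=onz(f,*P(657,187),.085)
d=(b-a)/np.linalg.norm(b-a);n=np.array([d[1],-d[0],0]);print(a,b,np.linalg.norm(a-b),(a+b)/2+.08*n)
f=pickle.load(open('w1.pkl','rb'));print('wide',onz(f,189.3,177.3,.05))
```

```text
bore [ 0.55399698 -0.32029078  0.127     ] [np.float64(0.05296286425455882), np.float64(0.052871508006762054)]
[ 0.48238146 -0.40552877  0.085     ] [ 0.46682964 -0.25184452  0.085     ] 0.1544691182355762 [ 0.55419907 -0.32063232  0.085     ]
wide [ 0.59991487 -0.14096841  0.05      ]
```

The block is within about 1 mm of the plate centre. Next I'll move over the wide insert and look closely to confirm it.

```bash
python3 -m jog '[[[0.007,0.025,0,0,0,0,1],[0.01,0.04,0,0,0,0,1],[0.01,0.04,0,0,0,0,1],[0.01,0.04,0,0,0,0,1],[0.01,0.034,-0.02,0,0,0,1],[0,0,-0.02,0,0,0,1],[0,0,0,0,0,0,1],[0,0,0,0,0,0,1]]]'
python3 - <<'E'
from h import *
import pickle
f=wrist();pickle.dump(f,open('w4.pkl','wb'));print(f['s']['eef_pos'],f['s']['ee_rot'])
c=cv2.resize(f['pixels'][130:280,210:430],None,fx=3.6,fy=3.6,interpolation=cv2.INTER_CUBIC);save('w4c.png',c)
E
```

```text
t: 10.18
eef_pos: [0.6, -0.1427, 0.2186]
ee_rot: [-3.141, 0.0, 1.897]
force: [-0.6, -0.1, 0.7]
width: 0.0873
[ 0.59995228 -0.14266204  0.21860177] [-3.14096422e+00  2.13046456e-04  1.89742835e+00]
```

View pics/w4c.png

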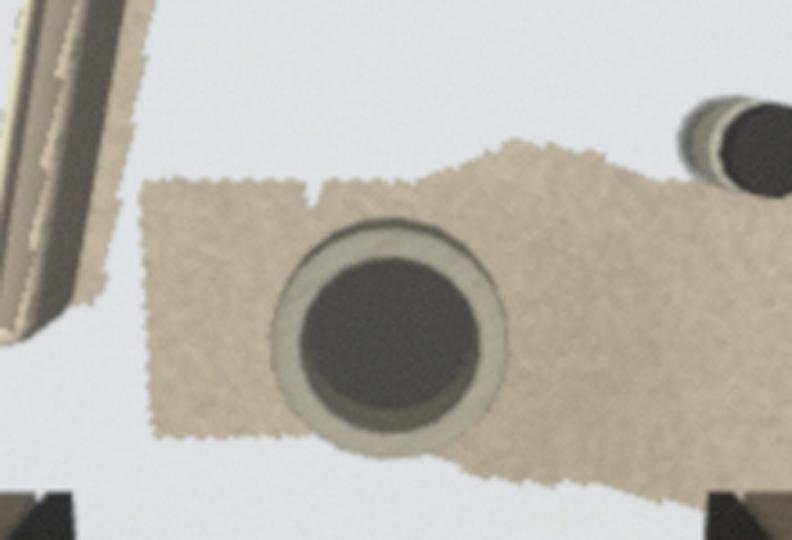

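Run:
```python
from h import *
import pickle
f=pickle.load(open('w4.pkl','rb'))
P=lambda x,y:(210+(x+.5)/3.6-.5,130+(y+.5)/3.6-.5)
print(onz(f,*P(390,344.5),.05),np.linalg.norm(onz(f,*P(271,343),.05)-onz(f,*P(508,343),.05)),np.linalg.norm(onz(f,*P(301,343),.05)-onz(f,*P(480,343),.05)))
```

```text
[ 0.5997095 -0.1422673  0.05     ] 0.060669599020662705 0.045822162687252074
```

The close crop shows a collar of 60.7 mm and a well of 45.8 mm, so this is insert_wide, directly under the TCP. Descending to grip the collar.

```bash
python3 -m jog '[[[0,0,-0.03,0,0,0,1],[0,0,-0.04,0,0,0,1],[0,0,-0.04,0,0,0,1],[0,0,-0.03,0,0,0,1],[0,0,-0.0205,0,0,0,1],[0,0,-0.004,0,0,0,1],[0,0,0,0,0,0,1],[0,0,0,0,0,0,0.5],[0,0,0,0,0,0,0],[0,0,0,0,0,0,0],[0,0,0,0,0,0,0],[0,0,0,0,0,0,0]]]' 25
```

```text
t: 11.72
eef_pos: [0.6002, -0.1423, 0.0546]
ee_rot: [3.141, 0.0, 1.898]
force: [-0.6, 0.9, 5.8]
width: 0.0621
```

```bash
python3 -m jog '[[[0,0,0.03,0,0,0,0],[0,0,0.05,0,0,0,0],[0,0,0.05,0,0,0,0],[0,0,0.045,0,0,0,0],[-0.006,-0.0227,0.01,0,0,0,0],[-0.01,-0.04,0,0,0,0,0],[-0.01,-0.04,0,0,0,0,0],[-0.01,-0.04,0,0,0,0,0],[-0.01,-0.035,0,0,0,0,0],[0,0,-0.02,0,0,0,0],[0,0,-0.02,0,0,0,0],[0,0,-0.01,0,0,0,0],[0,0,0,0,0,0,0],[0,0,0,0,0,0,0]]]'
python3 - <<'E'
from h import *
import pickle
f=wrist();pickle.dump(f,open('w5.pkl','wb'));save('w5.png',f['pixels']);print(f['s']['eef_pos'],f['s']['ee_rot'])
f=grab_frame('scene');save('s5.png',cv2.resize(f['pixels'][60:220,200:400],None,fx=3.5,fy=3.5,interpolation=cv2.INTER_CUBIC))
E
```

```text
t: 13.48
eef_pos: [0.5544, -0.32, 0.1898]
ee_rot: [3.141, 0.001, 1.898]
force: [0.9, 0.6, -1.2]
width: 0.0618
[ 0.55438117 -0.31998761  0.18980038] [3.14091837e+00 7.32064792e-04 1.89804000e+00]
```

View pics/w5.png

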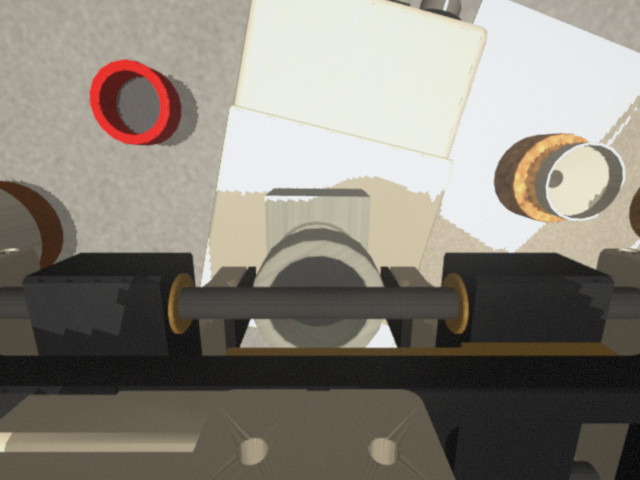

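View pics/s5.png

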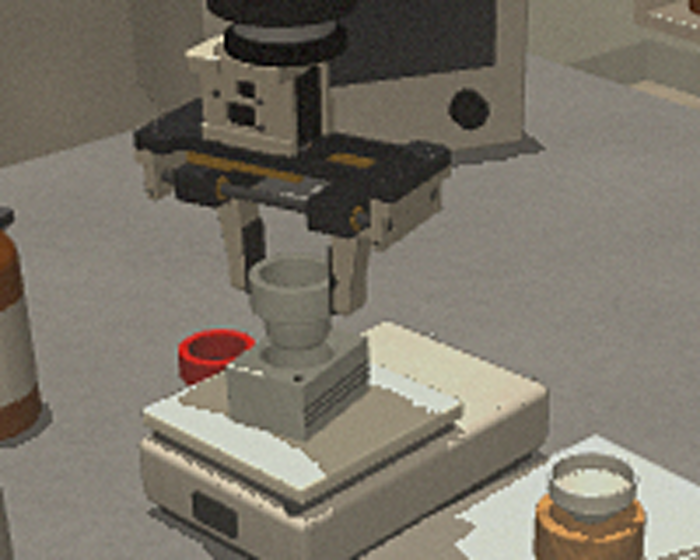

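The insert hangs about 8 mm above the bore and is lined up with it. Lowering it, watching the force.

```bash
python3 -m jog '[[[0,0,-0.006,0,0,0,0],[0,0,-0.006,0,0,0,0],[0,0,-0.006,0,0,0,0],[0,0,0,0,0,0,0]]]'; python3 -m jog '[[[0,0,-0.005,0,0,0,0],[0,0,-0.005,0,0,0,0],[0,0,0,0,0,0,0],[0,0,0,0,0,0,0]]]'
```

```text
t: 14.08
eef_pos: [0.5536, -0.3199, 0.1702]
ee_rot: [-3.141, -0.001, 1.898]
force: [-0.0, 0.0, -1.6]
width: 0.062
t: 14.58
eef_pos: [0.5539, -0.32, 0.1611]
ee_rot: [3.142, 0.0, 1.898]
force: [-0.3, 0.1, -1.8]
width: 0.0624
```

```bash
python3 -m jog '[[[0,0,-0.003,0,0,0,0],[0,0,-0.0015,0,0,0,0],[0,0,0,0,0,0,0],[0,0,0,0,0,0,0]]]'; python3 -m jog '[[[0,0,-0.001,0,0,0,0],[0,0,0,0,0,0,0]]]'
```

```text
t: 15.08
eef_pos: [0.5539, -0.32, 0.1566]
ee_rot: [3.142, 0.0, 1.898]
force: [-0.5, -0.3, -1.4]
width: 0.0619
t: 15.32
eef_pos: [0.554, -0.32, 0.1557]
ee_rot: [3.141, 0.0, 1.898]
force: [0.2, -0.6, -0.5]
width: 0.0619
```

```bash
python3 -m jog '[[[0,0,-0.0005,0,0,0,0],[0,0,0,0,0,0,0.8],[0,0,0,0,0,0,1],[0,0,0,0,0,0,1],[0,0,0,0,0,0,1],[0,0,0.02,0,0,0,1],[0,0,0.04,0,0,0,1],[0,0,0.05,0,0,0,1],[0,0,0.02,0,0,0,1],[0,0,0,0,0,0,1],[0,0,0,0,0,0,1]]]'
python3 - <<'E'
from h import *
import pickle
f=wrist();pickle.dump(f,open('w6.pkl','wb'));save('w6.png',f['pixels']);print(f['s']['eef_pos'],f['s']['ee_rot'])
save('w6c.png',cv2.resize(f['pixels'][130:290,230:430],None,fx=3.5,fy=3.5,interpolation=cv2.INTER_CUBIC))
f=grab_frame('scene');save('s6.png',cv2.resize(f['pixels'][60:220,200:400],None,fx=3.5,fy=3.5,interpolation=cv2.INTER_CUBIC))
E
```

```text
t: 16.7
eef_pos: [0.5534, -0.3197, 0.2839]
ee_rot: [-3.141, -0.001, 1.897]
force: [0.1, 0.2, 0.1]
width: 0.0879
[ 0.55340026 -0.31970126  0.28394488] [-3.14061849e+00 -1.15720568e-03  1.89743758e+00]
```

View pics/w6.png

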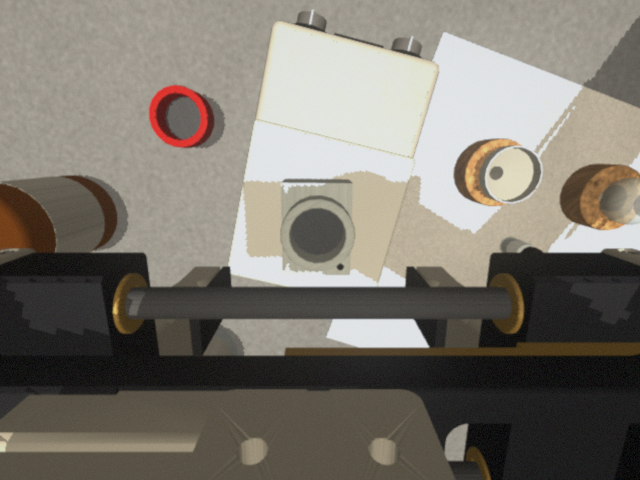

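View pics/w6c.png

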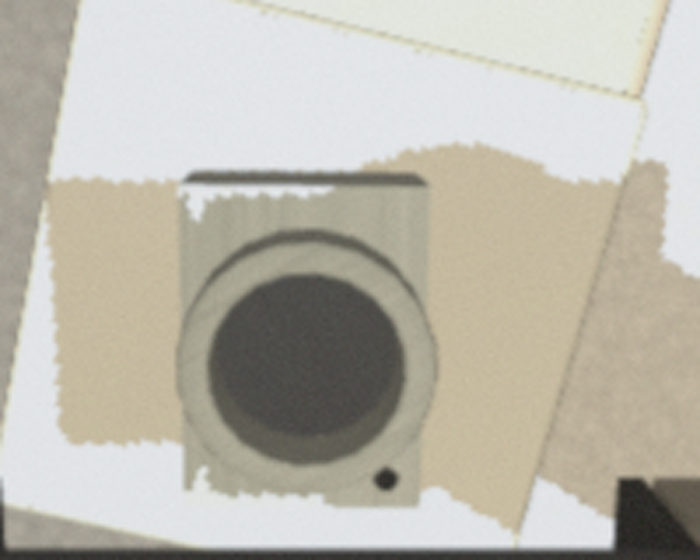

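View pics/s6.png

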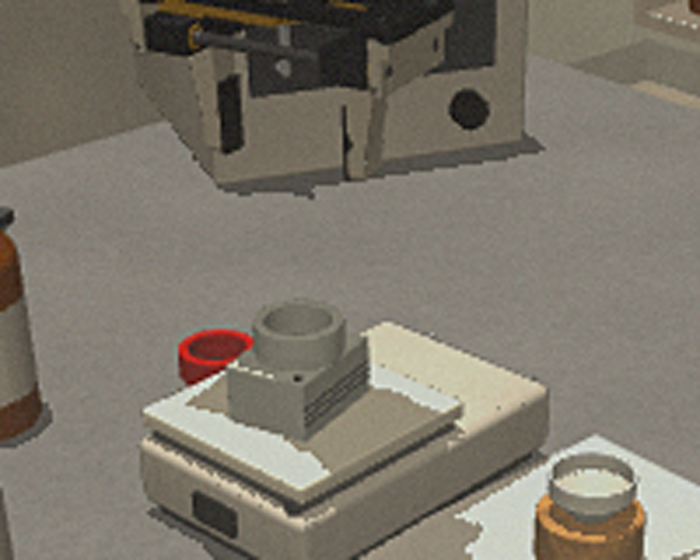

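The insert is seated, with its collar on the block. Next is the larger flask.

```bash
python3 -m jog '[[[-0.006,0.015,0,0,0,0,1],[-0.012,0.03,0,0,0,0,1],[-0.013,0.035,0,0,0,0,1],[-0.013,0.035,0,0,0,0,1],[-0.013,0.035,0,0,0,0,1],[-0.013,0.035,0,0,0,0,1],[-0.013,0.035,0,0,0,0,1],[-0.013,0.035,0,0,0,0,1],[-0.013,0.03,0,0,0,0,1],[-0.009,0.02,0,0,0,0,1],[-0.004,0.01,0,0,0,0,1],[0,0,0,0,0,0,1],[0,0,0,0,0,0,1]]]'
python3 - <<'E'
from h import *
import pickle
f=pickle.load(open('w6.pkl','rb'))
P=lambda x,y:(230+(x+.5)/3.5-.5,130+(y+.5)/3.5-.5)
print('well',onz(f,*P(306.5,369),.151),np.linalg.norm(onz(f,*P(208,369),.151)-onz(f,*P(405,369),.151)))
f=wrist();pickle.dump(f,open('w7.pkl','wb'));save('w7.png',f['pixels']);print(f['s']['eef_pos'],f['s']['ee_rot'])
print(proj(f,[.431,-.005,.126]))
u,v=proj(f,[.431,-.005,.126]).astype(int)
save('w7c.png',cv2.resize(f['pixels'][v-70:v+70,u-80:u+80],None,fx=4,fy=4,interpolation=cv2.INTER_CUBIC));print(u,v)
E
```

```text
t: 18.42
eef_pos: [0.432, -0.0053, 0.2849]
ee_rot: [-3.141, 0.0, 1.898]
force: [-0.9, 0.1, 1.1]
width: 0.0878
well [ 0.55350752 -0.31965154  0.151     ] 0.046086354131058445
[ 0.43198388 -0.00527208  0.28490819] [-3.14127768e+00  1.27912719e-04  1.89750030e+00]
[318.09345146 226.81580949]
318 226
```

View pics/w7.png

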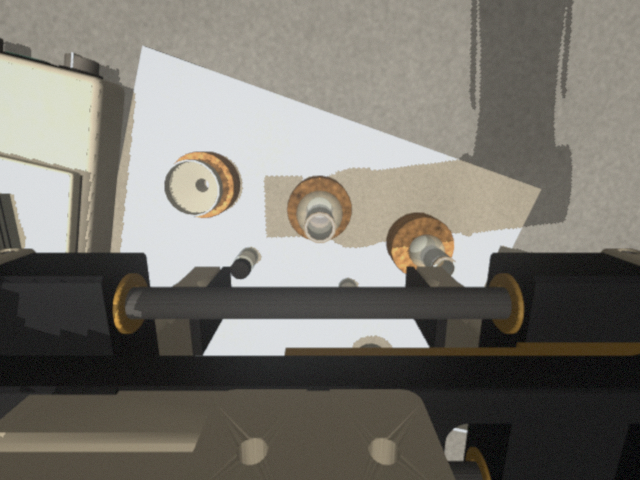

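View pics/w7c.png

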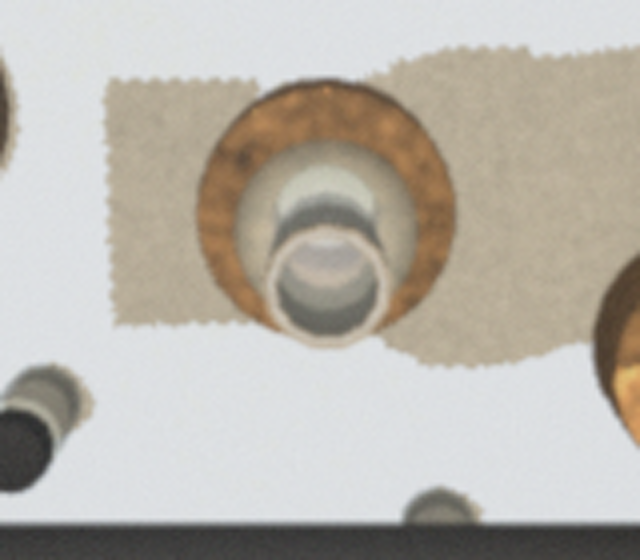

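Run:
```python
from h import *
import pickle
f=pickle.load(open('w7.pkl','rb'))
P=lambda x,y:(238+(x+.5)/4-.5,156+(y+.5)/4-.5)
print('mouth',onz(f,*P(328,286),.126),np.linalg.norm(onz(f,*P(266,286),.126)-onz(f,*P(390,286),.126)))
print('ring',onz(f,*P(326,211),.036))
a=f['pixels'][130:235,150:260];save('f7c.png',cv2.resize(a,None,fx=5,fy=5,interpolation=cv2.INTER_CUBIC))
```

```text
mouth [ 0.4308288 -0.0036132  0.126    ] 0.027695710481791373
ring [ 0.42926923 -0.00428876  0.036     ]
```

View pics/f7c.png

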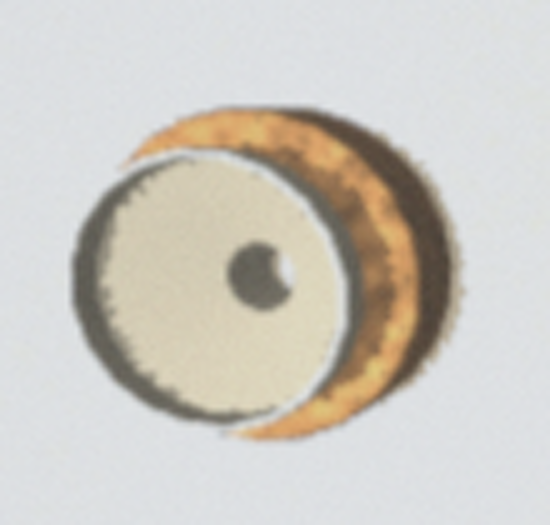

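Mouth at (0.431,-0.004), width 27.7 mm against 28 given, with the ring centre agreeing. This is the larger flask. Descending onto the neck and gripping gently.

```bash
python3 -m jog '[[[-0.0015,0.0013,-0.03,0,0,0,1],[0,0,-0.04,0,0,0,1],[0,0,-0.04,0,0,0,1],[0,0,-0.03,0,0,0,1],[0,0,-0.022,0,0,0,1],[0,0,-0.011,0,0,0,1],[0,0,0,0,0,0,1],[0,0,0,0,0,0,0.6],[0,0,0,0,0,0,0.4],[0,0,0,0,0,0,0.2],[0,0,0,0,0,0,0.2],[0,0,0,0,0,0,0.2],[0,0,0,0,0,0,0.2],[0,0,0,0,0,0,0.2]]]' 12
```

```text
t: 20.23
eef_pos: [0.4304, -0.0037, 0.1121]
ee_rot: [-3.142, 0.0, 1.898]
force: [-0.1, -0.7, 0.7]
width: 0.0279
```

```bash
python3 -m jog '[[[0,0,0.01,0,0,0,0.2],[0,0,0.03,0,0,0,0.2],[0,0,0.04,0,0,0,0.2],[0,0,0.04,0,0,0,0.2],[0,0,0.03,0,0,0,0.2],[0.006,-0.015,0.01,0,0,0,0.2],[0.0122,-0.031,0,0,0,0,0.2],[0.013,-0.035,0,0,0,0,0.2],[0.013,-0.035,0,0,0,0,0.2],[0.013,-0.035,0,0,0,0,0.2],[0.013,-0.035,0,0,0,0,0.2],[0.013,-0.035,0,0,0,0,0.2],[0.013,-0.035,0,0,0,0,0.2],[0.013,-0.03,0,0,0,0,0.2],[0.01,-0.02,0,0,0,0,0.2],[0.004,-0.01,0,0,0,0,0.2],[0,0,0,0,0,0,0.2],[0,0,0,0,0,0,0.2]]]'
python3 - <<'E'
from h import *
import pickle
f=wrist();pickle.dump(f,open('w8.pkl','wb'));save('w8.png',f['pixels']);print(f['s']['eef_pos'],f['s']['ee_rot'])
f=grab_frame('scene');save('s8.png',cv2.resize(f['pixels'][20:220,200:400],None,fx=3,fy=3,interpolation=cv2.INTER_CUBIC))
E
```

```text
t: 22.48
eef_pos: [0.5533, -0.319, 0.2723]
ee_rot: [3.141, -0.0, 1.898]
force: [-0.1, 0.1, -0.7]
width: 0.0282
[ 0.55329544 -0.31897789  0.27232938] [ 3.14145536e+00 -1.50721598e-04  1.89801840e+00]
```

View pics/s8.png

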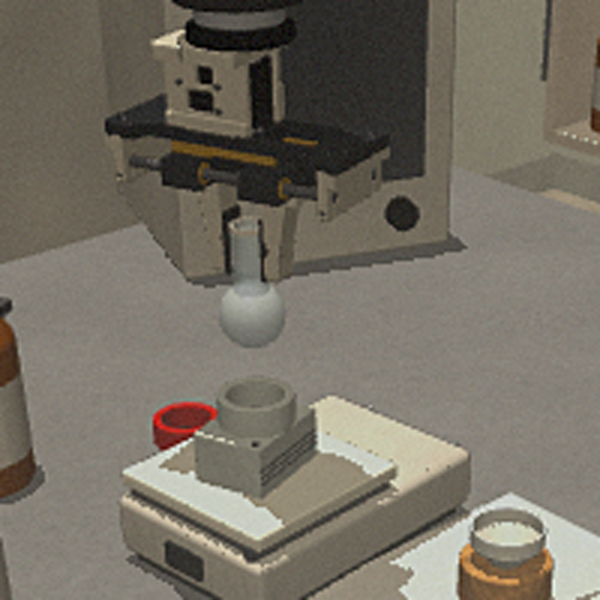

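View pics/w8.png

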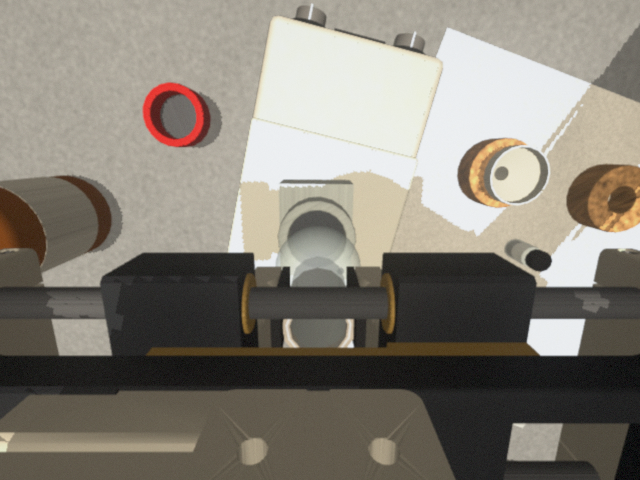

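The flask hangs upright over the well. Lowering.

```bash
python3 -m jog '[[[0.0004,-0.0007,-0.012,0,0,0,0.2],[0,0,-0.015,0,0,0,0.2],[0,0,-0.012,0,0,0,0.2],[0,0,-0.006,0,0,0,0.2],[0,0,-0.002,0,0,0,0.2],[0,0,0,0,0,0,0.2]]]'; python3 -m jog '[[[0,0,-0.002,0,0,0,0.2],[0,0,-0.002,0,0,0,0.2],[0,0,0,0,0,0,0.2]]]'; python3 -m jog '[[[0,0,-0.001,0,0,0,0.2],[0,0,-0.001,0,0,0,0.2],[0,0,0,0,0,0,0.2]]]'
```

```text
t: 23.32
eef_pos: [0.5541, -0.3205, 0.2252]
ee_rot: [3.141, 0.0, 1.898]
force: [-0.6, -0.0, -0.7]
width: 0.028
t: 23.7
eef_pos: [0.5539, -0.3203, 0.221]
ee_rot: [-3.142, -0.0, 1.898]
force: [-1.0, 0.1, -0.4]
width: 0.028
t: 24.08
eef_pos: [0.5539, -0.3204, 0.219]
ee_rot: [-3.141, -0.0, 1.898]
force: [-0.3, 0.2, -1.0]
width: 0.0281
```

```bash
python3 -m jog '[[[0,0,-0.001,0,0,0,0.2],[0,0,0,0,0,0,0.2],[0,0,0,0,0,0,0.2]]]'; python3 -m jog '[[[0,0,-0.001,0,0,0,0.2],[0,0,0,0,0,0,0.2],[0,0,0,0,0,0,0.2]]]'
```

```text
t: 24.45
eef_pos: [0.5539, -0.3203, 0.2181]
ee_rot: [-3.142, -0.0, 1.898]
force: [-0.4, 0.6, 0.1]
width: 0.0277
t: 24.82
eef_pos: [0.5539, -0.3204, 0.2175]
ee_rot: [3.141, 0.0, 1.898]
force: [-2.6, 2.5, 5.3]
width: 0.0281
```

Contact at 5 N, with a slight sideways push towards (-x,+y). I'll ease that way and release.

```bash
python3 -m jog '[[[-0.0007,0.0007,0.0003,0,0,0,0.2],[0,0,0,0,0,0,0.2]]]' 6; python3 -m jog '[[[0,0,0,0,0,0,0.34],[0,0,0,0,0,0,0.4],[0,0,0,0,0,0,0.6],[0,0,0,0,0,0,0.9],[0,0,0,0,0,0,1],[0,0,0.01,0,0,0,1],[0,0,0.03,0,0,0,1],[0,0,0.04,0,0,0,1],[0,0,0.03,0,0,0,1],[0,0,0,0,0,0,1],[0,0,0,0,0,0,1]]]'
python3 - <<'E'
from h import *
import pickle
f=wrist();pickle.dump(f,open('w9.pkl','wb'));save('w9.png',f['pixels']);print(f['s']['eef_pos'],f['s']['ee_rot'])
f=grab_frame('scene');pickle.dump(f,open('s9.pkl','wb'));save('s9.png',cv2.resize(f['pixels'][20:220,200:400],None,fx=3,fy=3,interpolation=cv2.INTER_CUBIC))
E
```

```text
t: 25.08
eef_pos: [0.5535, -0.3199, 0.2173]
ee_rot: [3.141, 0.0, 1.898]
force: [-0.1, -0.6, 2.1]
width: 0.0276
t: 26.45
eef_pos: [0.5531, -0.3195, 0.3273]
ee_rot: [3.141, -0.0, 1.897]
force: [-0.3, -1.2, 0.4]
width: 0.0876
[ 0.55305181 -0.31949046  0.32732528] [ 3.14140592e+00 -3.38252562e-04  1.89747541e+00]
```

View pics/s9.png

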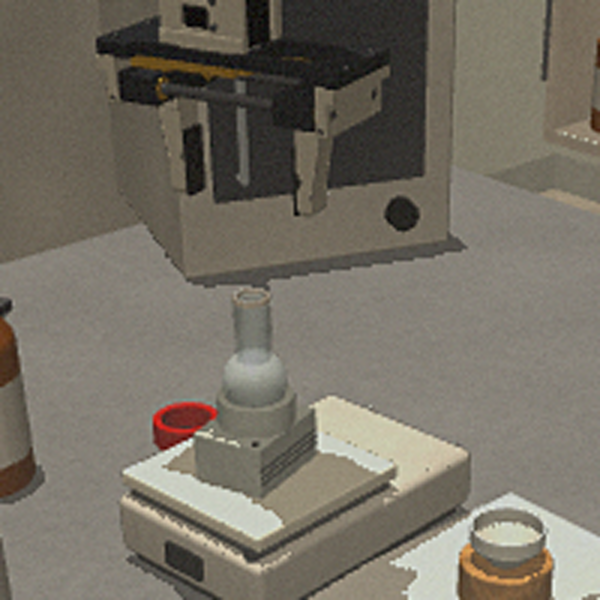

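View pics/w9.png

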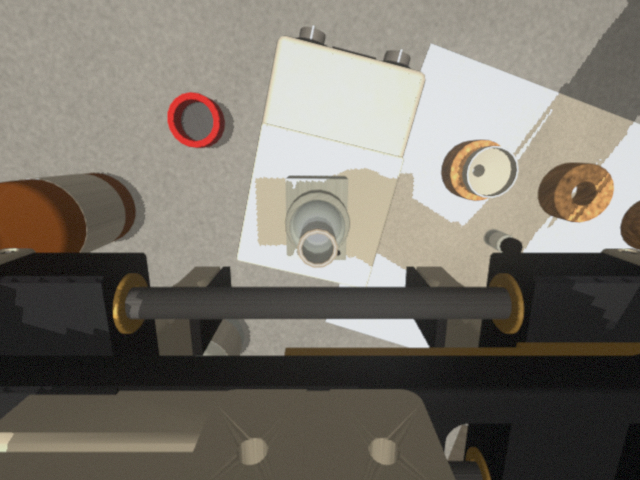

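The flask stands upright in the insert, with its mouth at about (317,246). Next I'll measure the mouth and the funnel.

Run:
```python
from h import *
import pickle
f=pickle.load(open('w7.pkl','rb'))
Q=lambda x,y:(150+(x+.5)/5-.5,130+(y+.5)/5-.5)
print('funnel',onz(f,*Q(211,287),.066),np.linalg.norm(onz(f,*Q(73,287),.066)-onz(f,*Q(350,287),.066)))
f=pickle.load(open('w9.pkl','rb'))
save('w9c.png',cv2.resize(f['pixels'][165:275,270:370],None,fx=5,fy=5,interpolation=cv2.INTER_CUBIC))
save('w9d.png',cv2.resize(f['pixels'][130:230,440:540],None,fx=5,fy=5,interpolation=cv2.INTER_CUBIC))
```

```text
funnel [ 0.44584633 -0.13940354  0.066     ] 0.05794194040982876
```

View pics/w9c.png

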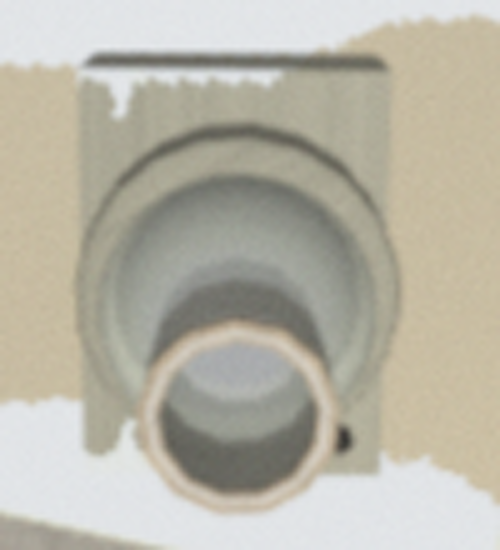

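View pics/w9d.png

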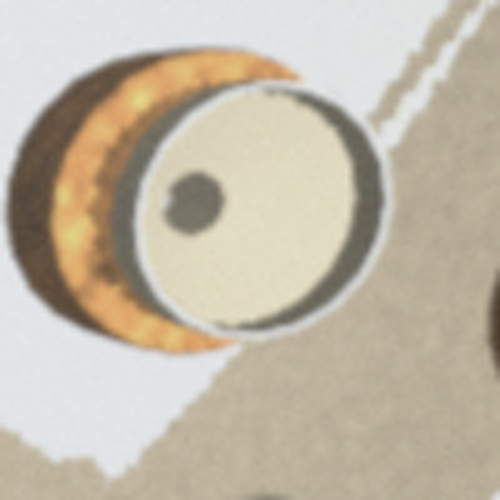

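```bash
python3 - <<'E'
from h import *
import pickle
f=pickle.load(open('w9.pkl','rb'))
P=lambda x,y:(270+(x+.5)/5-.5,165+(y+.5)/5-.5)
Q=lambda x,y:(440+(x+.5)/5-.5,130+(y+.5)/5-.5)
m=onz(f,*P(239,417),.231)
print('mouth',m,np.linalg.norm(onz(f,*P(140,417),.231)-onz(f,*P(338,417),.231)),'funnel',onz(f,*Q(262.5,209.5),.066))
print('bulb/collar',onz(f,*P(240,302),.151))
E
python3 -m jog '[[[-0.007,0.012,0,0,0,0,1],[-0.015,0.025,0,0,0,0,1],[-0.02,0.034,0,0,0,0,1],[-0.02,0.034,0,0,0,0,1],[-0.02,0.034,-0.02,0,0,0,1],[-0.015,0.025,-0.03,0,0,0,1],[-0.01,0.016,-0.03,0,0,0,1],[0,0,-0.02,0,0,0,1],[0,0,0,0,0,0,1],[0,0,0,0,0,0,1]]]'
python3 - <<'E'
from h import *
import pickle
f=wrist();pickle.dump(f,open('w10.pkl','wb'));save('w10.png',f['pixels']);print(f['s']['eef_pos'],f['s']['ee_rot'])
u,v=proj(f,[.446,-.139,.066]).astype(int);print(u,v)
save('w10c.png',cv2.resize(f['pixels'][v-60:v+60,u-60:u+60],None,fx=5,fy=5,interpolation=cv2.INTER_CUBIC))
E
```

```text
mouth [ 0.55350842 -0.31923415  0.231     ] 0.028233439406274183 funnel [ 0.44715212 -0.14170004  0.066     ]
bulb/collar [ 0.55434151 -0.31884482  0.151     ]
t: 27.8
eef_pos: [0.4466, -0.1397, 0.2281]
ee_rot: [3.141, 0.001, 1.898]
force: [-0.1, 0.2, -0.0]
width: 0.0875
[ 0.44659071 -0.13967472  0.228113  ] [3.14098634e+00 5.01500623e-04 1.89780847e+00]
318 226
```

View pics/w10c.png

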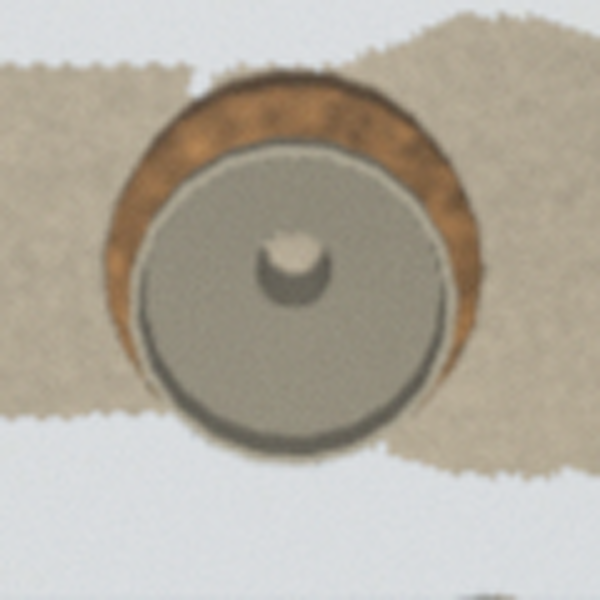

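The funnel rim is centred under the TCP to within about 1 mm. Descending to grip its collar.

```bash
python3 -m jog '[[[0,0,-0.03,0,0,0,1],[0,0,-0.04,0,0,0,1],[0,0,-0.04,0,0,0,1],[0,0,-0.03,0,0,0,1],[0,0,-0.013,0,0,0,1],[0,0,-0.005,0,0,0,1],[0,0,0,0,0,0,1],[0,0,0,0,0,0,0.7],[0,0,0,0,0,0,0.6],[0,0,0,0,0,0,0.5],[0,0,0,0,0,0,0.5],[0,0,0,0,0,0,0.5]]]' 8
```

```text
t: 29.35
eef_pos: [0.4471, -0.1403, 0.0701]
ee_rot: [3.14, 0.001, 1.898]
force: [1.4, -5.5, 2.9]
width: 0.0598
```

```bash
python3 -m jog '[[[0,0,0.01,0,0,0,0.5],[0,0,0.03,0,0,0,0.5],[0,0,0.05,0,0,0,0.5],[0,0,0.05,0,0,0,0.5],[0,0,0.05,0,0,0,0.5],[0,0,0.04,0,0,0,0.5],[0,0,0.02,0,0,0,0.5],[0.006,-0.01,0,0,0,0,0.5],[0.0124,-0.022,0,0,0,0,0.5],[0.02,-0.034,0,0,0,0,0.5],[0.02,-0.034,0,0,0,0,0.5],[0.02,-0.034,0,0,0,0,0.5],[0.015,-0.025,0,0,0,0,0.5],[0.009,-0.014,0,0,0,0,0.5],[0.004,-0.006,0,0,0,0,0.5],[0,0,0,0,0,0,0.5],[0,0,0,0,0,0,0.5],[0,0,0,0,0,0,0.5]]]'
python3 - <<'E'
from h import *
import pickle
f=wrist();pickle.dump(f,open('w11.pkl','wb'));save('w11.png',f['pixels']);print(f['s']['eef_pos'],f['s']['ee_rot'])
f=grab_frame('scene');pickle.dump(f,open('s11.pkl','wb'));save('s11.png',cv2.resize(f['pixels'][20:180,200:360],None,fx=3.7,fy=3.7,interpolation=cv2.INTER_CUBIC))
E
```

```text
t: 31.6
eef_pos: [0.5525, -0.318, 0.3199]
ee_rot: [3.141, 0.0, 1.898]
force: [-0.0, -1.2, -0.3]
width: 0.0594
[ 0.55252648 -0.31803928  0.31991347] [3.14088051e+00 3.14184963e-04 1.89830459e+00]
```

View pics/s11.png

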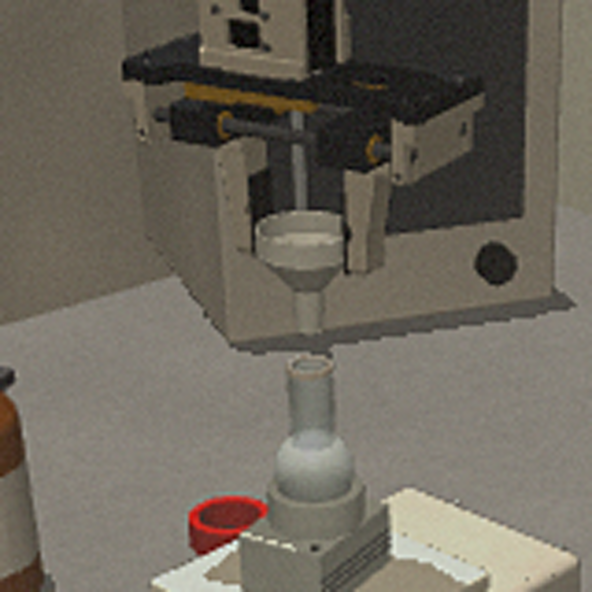

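View pics/w11.png

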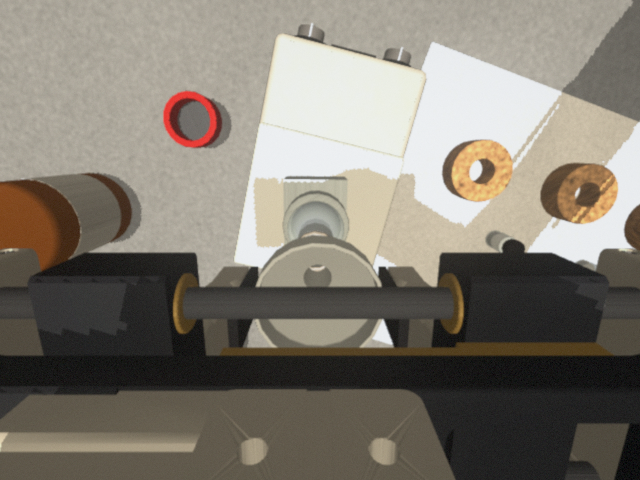

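The funnel is upright above the neck, and the stem end lines up with the mouth. Lowering with a force check at each stage.

```bash
python3 -m jog '[[[0.001,-0.0012,-0.006,0,0,0,0.5],[0,0,-0.008,0,0,0,0.5],[0,0,-0.006,0,0,0,0.5],[0,0,-0.006,0,0,0,0.5],[0,0,0,0,0,0,0.5]]]'; python3 -m jog '[[[0,0,-0.006,0,0,0,0.5],[0,0,-0.006,0,0,0,0.5],[0,0,0,0,0,0,0.5]]]';  python3 -m jog '[[[0,0,-0.005,0,0,0,0.5],[0,0,-0.004,0,0,0,0.5],[0,0,0,0,0,0,0.5]]]'
python3 - <<'E'
from h import *
f=grab_frame('scene');save('s12.png',cv2.resize(f['pixels'][20:180,200:360],None,fx=3.7,fy=3.7,interpolation=cv2.INTER_CUBIC))
E
```

```text
t: 32.33
eef_pos: [0.5534, -0.3198, 0.2926]
ee_rot: [-3.141, -0.001, 1.898]
force: [0.2, 0.1, 0.0]
width: 0.0597
t: 32.7
eef_pos: [0.5534, -0.3197, 0.2806]
ee_rot: [-3.141, -0.001, 1.898]
force: [0.2, 0.2, -0.3]
width: 0.0598
t: 33.08
eef_pos: [0.5535, -0.3198, 0.2719]
ee_rot: [-3.141, -0.0, 1.898]
force: [0.4, 0.3, -1.1]
width: 0.0598
```

View pics/s12.png

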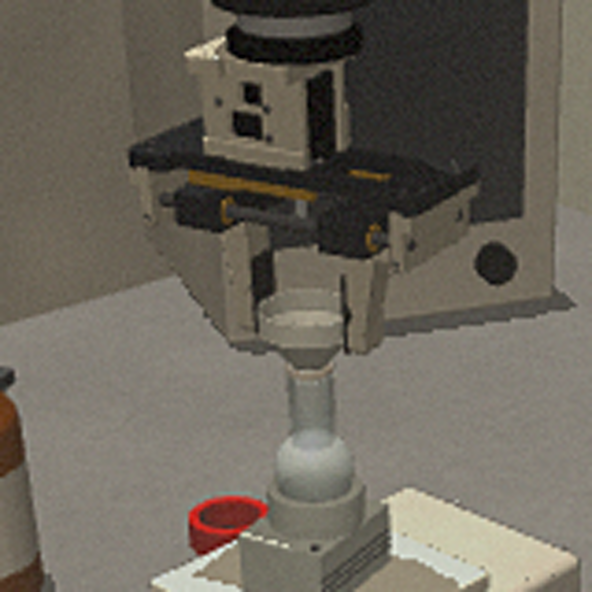

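The stem is in the neck. Lowering the last few millimetres.

```bash
python3 -m jog '[[[0,0,-0.0015,0,0,0,0.5],[0,0,0,0,0,0,0.5]]]'; python3 -m jog '[[[0,0,-0.001,0,0,0,0.5],[0,0,0,0,0,0,0.5]]]'; python3 -m jog '[[[0,0,-0.0007,0,0,0,0.5],[0,0,0,0,0,0,0.5]]]'
```

```text
t: 33.38
eef_pos: [0.5537, -0.3199, 0.2708]
ee_rot: [3.142, -0.0, 1.898]
force: [-0.2, -0.1, 0.5]
width: 0.0597
t: 33.62
eef_pos: [0.5537, -0.3199, 0.2698]
ee_rot: [-3.142, -0.0, 1.898]
force: [-0.6, 0.5, -0.1]
width: 0.0598
t: 33.88
eef_pos: [0.5537, -0.3199, 0.2693]
ee_rot: [3.141, 0.0, 1.898]
force: [-0.0, -0.6, 1.5]
width: 0.0596
```

Light contact at the expected height (0.2693 measured, 0.269 predicted). Releasing symmetrically and going straight up.

```bash
python3 -m jog '[[[0,0,0,0,0,0,0.7],[0,0,0,0,0,0,0.75],[0,0,0,0,0,0,0.9],[0,0,0,0,0,0,1],[0,0,0,0,0,0,1],[0,0,0.01,0,0,0,1],[0,0,0.03,0,0,0,1],[0,0,0.04,0,0,0,1],[0,0,0.03,0,0,0,1],[0,0,0,0,0,0,1],[0,0,0,0,0,0,1]]]'
python3 - <<'E'
from h import *
import pickle
f=wrist();pickle.dump(f,open('w13.pkl','wb'));save('w13.png',f['pixels']);print(f['s']['eef_pos'],f['s']['force'],f['s']['t'])
f=grab_frame('scene');pickle.dump(f,open('s13.pkl','wb'));save('s13f.png',f['pixels']);save('s13.png',cv2.resize(f['pixels'][20:220,200:400],None,fx=3,fy=3,interpolation=cv2.INTER_CUBIC))
E
```

```text
t: 35.25
eef_pos: [0.5535, -0.3197, 0.379]
ee_rot: [3.141, -0.0, 1.898]
force: [0.0, -0.2, -0.5]
width: 0.0876
[ 0.55350746 -0.31969865  0.37904489] [ 0.02924914 -0.17079673 -0.50146619] 35.25
```

View pics/s13.png

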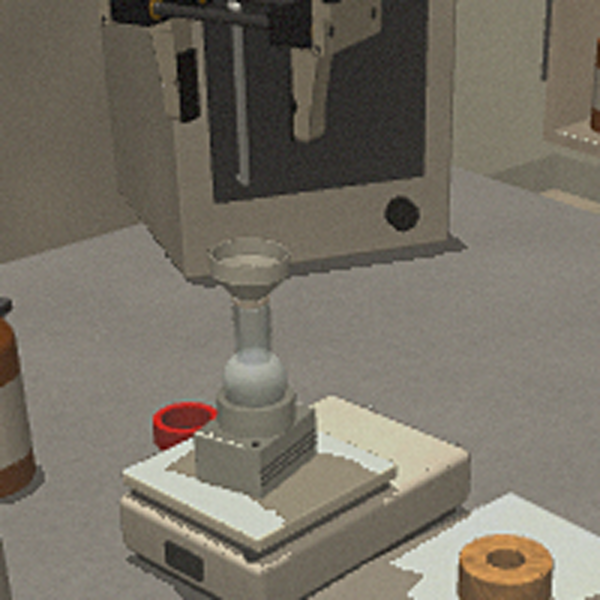

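View pics/w13.png

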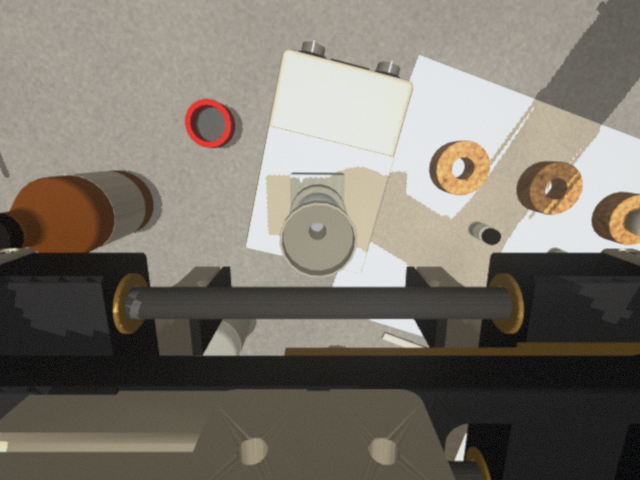

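View pics/s13f.png

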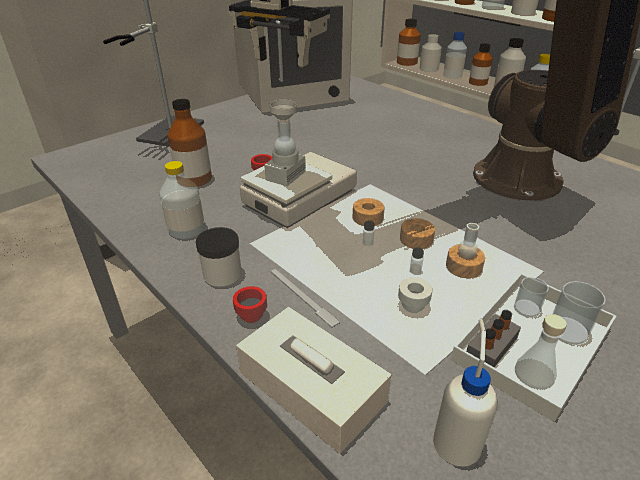

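Run:
```python
from h import *
import pickle
f=pickle.load(open('w13.pkl','rb'));print(onz(f,318,239,.265),np.linalg.norm(onz(f,280.5,239,.265)-onz(f,355.5,239,.265)))
f=pickle.load(open('s13.pkl','rb'));g=pickle.load(open('scene.pkl','rb'))
d=cv2.absdiff(f['pixels'],g['pixels']).max(2)
for n,(x0,x1,y0,y1) in dict(smallflask=(445,490,220,280),narrow=(396,436,275,315),va=(408,426,245,275)).items(): print(n,(d[y0:y1,x0:x1]>60).mean())
print(job_done())
```

```text
[ 0.5519822  -0.31964779  0.265     ] 0.05721385000966986
smallflask 0.04037037037037037
narrow 0.0
va 0.003703703703703704
the job is handed in; nothing more can be done
None
```

I built the stack on the hotplate in the required order and handed the job in at about 35 s of the 115 s allowed. No verdict is reported.

**Steps:**
1. The block went onto the middle of the top plate. By wrist camera it sits about 1 mm from the plate's centre.
2. The wide-well insert went into the block. Its well measured 46 mm and lies within about 1 mm of the bore.
3. The larger flask was lowered into the insert until a light contact (about 5 N), then released upright. Its mouth is within about 1 mm of the well's centre.
4. The funnel was lowered into the neck, touching at the predicted height (TCP 0.2693 m against 0.269 m).

**Last checks:**
- The gripper was open and about 110 mm above its release height, with no contact force.
- In the last pictures the stack stands upright. The funnel's rim is about 2 mm from the flask's axis.
- The funnel's rim measured 57 mm wide against the given 60 mm. I put that down to reading the pixels by hand.
- Comparing the first and last scene pictures, the narrow insert and the vial that I checked (vial_a) had not changed. About 4% of the pixels around the smaller flask had changed. I take that to be the arm's shadow, because the flask looks to be in the same place. I compared the second vial only by eye, and it is still standing.

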